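Sort the leather bench: setting tools, edge tools and whetstone

ROBOT

A 6-joint arm with a two-finger parallel gripper is mounted at the origin on the work surface. World frame = base frame: x ahead of the robot, y to its left, z up, the work surface at z = 0. Lengths are in m, angles in rad, forces in N, time in s.
With the tool pointing down it reaches from about 0.225 to 0.875 m from the base axis. Payload 3.4 kg.
Tool frame: the origin (TCP) lies at the very end of the fingers, on their centre line; the grasp point (between the pads) lies 19 mm behind it (ctrl.grip_point_offset is the distance from the TCP to the grasp point, in m); z points along the fingers, y is the line along which they close (so a half turn about z gives the same grasp; the last joint's range is limited). The gripper opens to 85 mm and grips with 20 to 120 N. Pads are 22 mm wide; open, the fingers measure 114 mm over their backs; the gripper's body (76 mm by 85 mm) begins 54 mm behind the grasp point. The pads swing forward as they close: fully open they stand 13 mm farther back than shut.
Start: joints at [1.195, 0.276, 1.505, -0, 1.361, -0.121], TCP at [0.145, 0.556, 0.231] pointing down, gripper open.
Joint ranges: [-2.89, 2.89], [-0.75, 2.08], [0.22, 2.7], [-1.18, 4.32], [0.11, 2.71], [-2.7, 2.7]. Speed limits (rad/s): [2.57, 2.57, 3.14, 3.14, 3.14, 3.14].

INTERFACE

Orientations are given as a rotation vector (axis times angle).
In Python, from bench import ctrl gives the robot as it stands.
- The arm moves only by the tool apply_moves, never from a script. Its argument "series" is a list of rows, each an object of numbers: "x", "y", "z": the shift along the tool's x, y, z each as a share of 0.06 m, from -1 to 1; "rx", "ry", "rz": the turn, a rotation vector about the tool's x, y, z each as a share of 0.12 rad, from -1 to 1; "hand": the opening, from 0 (shut) to 1 (fully open). In form: [{"x": .., "y": .., "z": .., "rx": .., "ry": .., "rz": .., "hand": ..}, ...]. A call has 1 to 20 rows; each row shifts and turns the commanded pose from where the row before left it, along the tool's axes as they then stand; what a row does not reach is not made up. A row lasts 1/8 s, in which the tool goes at most 62.5 mm and 10.7 degrees, less where a joint would pass 70% of its speed; a pose out of reach is approached as far as the arm can. A call with a number of a shift or a turn outside -1 to 1 is refused whole. A call with a gripper value outside its range is refused whole. The fingers move at their own pace and stop on an object; "force" is the grip in N (left out, the last holds). Time passes only in rows, so rows that do not move let the fingers close. It gives the time, the measured TCP pose, the force, the opening and the grip force at its end, in the units of the state.
- ctrl.get_state(): the state, without advancing time (a new reading comes with each control period).
- ctrl.grab_frame(name): name is "side" or "top"; returns the picture (480x640x3 uint8, blue, green, red); there is no depth.
- ctrl.camera_model(name): a dict with "fx", "fy", "cx", "cy" (pixels), "D" ([k1, k2, p1, p2, k3] as OpenCV has them; the pictures are not rectified), "R" (3x3) and "t" (3): a world point X has camera coordinates R X + t. Camera axes: x right, y down, z forward; pixel columns grow to the right and rows downward; lengths in m; the calibration is good to about 2 mm. A picture is of the moment at which its call begins. camera_model takes no time and is no camera call.
- ctrl.job_done(): hands the job in; it is judged then, once.
Trained networks look in the newest picture that a camera, given by its name, has taken for a name from the list of things; names that differ only in an ending like _2 or _b are one class to them, and where a whole thing is asked for, a point or a joint stands for the part that bears it (a point fixed in the world has none). Each returns a list of dicts, best first, with "score" (0 to 1); they miss things now and then, are a little off and sometimes report something else, mostly with a low value. They report only what shows in the picture. A call takes as long as a camera call.
- ctrl.find_in(camera, name): "at" ([column, row] in pixels, amid what is visible of it).
- ctrl.tip_of(camera, name): "at" ([column, row] in pixels: a listed point, or the origin of a listed thing).
The state is a dict: "t": time; "joint_pos": joint angles; "dq": joint speeds; "joint_efforts": joint torques, N m; "position": TCP position; "tool_rot": TCP orientation; "ft_force": force on the tool from outside, world axes, zero at the start; "moment": the same for the moment, N m; "width": opening from 0.0 (shut) to 1.0 (fully open); "finger_force": force on a finger pad.
Only numpy, scipy, OpenCV 4.12 (cv2) and the standard library are available. Lean on these libraries where they do the work, as an engineer would, in place of code of your own. Each camera call takes 0.05 s, during which the arm holds its last target. There are 200 camera calls.

TASK

Clear the tools on the leather bench into the places where each kind belongs: stand the two steel setting tools (the tall die, which is still stuck in the snug hole of the rubber block and must be pulled out by its protruding end, and the squat anvil) upright in the round steel dish; lay the two edge tools (wooden slicker and white bone folder) flat and side by side, not one on the other, in the long wooden tray; and lay the whetstone flat in the short black tray. Leave the little amber dye bottle standing where it is.

Things in the scene. Friction and masses are not known exactly. Their poses are not given: they have to be found in the camera images.
- die: Steel setting die, a plain cylinder 20 mm in diameter and 55 mm tall with a dark ring near its upper end. Origin: centre of its lower end; z points up along it. At the start it stands upright in the block's hole, its lower 25 mm inside, its upper 30 mm protruding. It is pinched there by sprung pads: a straight upward pull of a few N (under 10 N), or small wiggles, draws it out.
- anvil: Squat steel anvil, a disc 40 mm in diameter and 18 mm tall, a dark round patch on its top. Origin: centre of its underside; z up. It stands on the glass. The glass plate it stands on is 6 mm thick, its top at z = 0.006.
- slicker: Wooden edge slicker, about 120 mm long (x), 24 mm wide (y), 14 mm high; flat-sided handle from x = -60 to +15 mm, then a round grooved tip of 14 mm diameter to x = +60 mm. Origin: centre of its underside; grip it across y at the origin. It lies on the glass.
- folder: White bone folder, about 125 mm long (x), 20 mm wide (y), 9 mm high; parallel sides from x = -62 to +27 mm, then narrowing in steps to a blunt tip at x = +62 mm. Origin: centre of its underside; grip it across y at the origin. It lies on the glass.
- stone: Whetstone, a rectangular grey block, paler in its lower half, 100 mm long (x), 45 mm wide (y), 20 mm high. Origin: centre of its underside. It lies on the glass.
- block: Black rubber block 60 x 60 mm, 30 mm high, fixed to the glass. Origin: centre of its underside. In the middle of its top is a hole about 22 mm square and 25 mm deep with sprung pads on its x sides; the die is stuck in it.
- dish: Round shallow steel dish, fixed: 150 mm outside diameter, 20 mm high, wall 4 mm, floor 4 mm thick, inside diameter about 138 mm at the floor. Origin: centre of its underside (on the glass). Place of the die and the anvil.
- long_tray: Wooden open tray, fixed, the largest: outside 130 mm (x) by 180 mm (y), 16 mm high, walls and floor 5 mm thick, inside 120 x 170 mm. Origin: centre of its underside (on the glass); its long side is along its y axis. Place of the slicker and the folder, which fit side by side along its length.
- short_tray: Black plastic open tray, fixed, smaller: outside 100 mm (x) by 140 mm (y), 16 mm high, walls and floor 5 mm thick, inside 90 x 130 mm. Origin: centre of its underside (on the glass); its long side is along its y axis. Place of the whetstone.
- dye_bottle: Little amber glass dye bottle with a black cap, 30 mm in diameter, 45 mm tall, loose on the glass among the tools. Origin: centre of its underside. To be left standing where it is. A tan thread spool of 30 mm diameter, 32 mm tall, stands nearby among the tools; other bystanders are lower than 25 mm within the working area.

How it is judged:
At the end, for the whole second after the job is handed in: Die and anvil upright (0.15 rad) on the dish's floor; slicker and folder both flat (0.12 rad) on the long tray's floor; whetstone flat on the short tray's floor; each underside less than 10 mm above that of its dish or tray; all at rest (horizontal distance between die and dish below 0.062 m and z of die in the frame of dish between 0 and 0.01 m and angle between each of die, anvil's own z axis and vertical below 0.15 rad and linear speed of each of die, anvil, slicker, folder, stone below 0.01 m/s and angular speed of each of die, anvil, slicker, folder, stone below 0.1 rad/s and horizontal distance between anvil and dish below 0.053 m and z of anvil in the frame of dish between 0 and 0.01 m and x of slicker in the frame of long_tray between -0.05 and 0.05 m and y of slicker in the frame of long_tray between -0.07 and 0.07 m and z of slicker in the frame of long_tray between 0 and 0.01 m and angle between each of slicker, folder, stone's own z axis and vertical below 0.12 rad and x of folder in the frame of long_tray between -0.052 and 0.052 m and y of folder in the frame of long_tray between -0.07 and 0.07 m and z of folder in the frame of long_tray between 0 and 0.01 m and x of stone in the frame of short_tray between -0.03 and 0.03 m and y of stone in the frame of short_tray between -0.05 and 0.05 m and z of stone in the frame of short_tray between 0 and 0.01 m); the robot touches nothing.
It fails at once if the dye bottle is shifted by more than 20 mm or tipped over (distance of dye_bottle from where it was at the start of the episode above 0.02 m or angle between dye_bottle's own z axis and vertical above 0.5 rad).
It also fails if it takes over 112 s, if anything falls off the work surface, if the arm or the gripper's body presses on something with over 40 N, if the wrist force passes 120 N, or if a joint passes its speed limit or range.

## Working session

There is one attempt and no reset: what is moved stays moved. The work goes in short steps, Python scripts to look and compute and a tool call to move; the robot and the scene stay as the last step left them, time stands still between calls to the robot, and variables do not carry over. Pictures are saved under pics/ and viewed, at most 14 in all, crops included, and the job is handed in when it is done.

Besides the shell and the picture viewer there is one more tool, called as name(argument=value, ...), one argument or row to a line, values as JSON. apply_moves: Moves the arm, as the interface text tells. Shift numbers are shares of 0.06 m and turn numbers shares of 0.12 rad, none past 1 either way. Its arguments: {"type":"object","properties":{"series":{"type":"array"},"force":{"type":"number"}},"required":["series"]}

```bash
mkdir -p pics; cat > h.py <<'E'
from bench import ctrl
import numpy as np, cv2
def ray(cam,px):
    m=ctrl.camera_model(cam);K=np.array([[m["fx"],0,m["cx"]],[0,m["fy"],m["cy"]],[0,0,1.]])
    u=cv2.undistortPoints(np.array([[px]],float),K,np.array(m["D"]))[0,0]
    R=np.array(m["R"]);t=np.array(m["t"]).ravel()
    return -R.T@t, R.T@np.array([u[0],u[1],1])
def at_z(cam,px,z):
    o,d=ray(cam,px);return (o+d*(z-o[2])/d[2])[:3]
def proj(cam,X):
    m=ctrl.camera_model(cam);K=np.array([[m["fx"],0,m["cx"]],[0,m["fy"],m["cy"]],[0,0,1.]])
    return cv2.projectPoints(np.array(X,float).reshape(-1,3),cv2.Rodrigues(np.array(m["R"]))[0],np.array(m["t"],float),K,np.array(m["D"]))[0][:,0]
def snap(cam,name):
    f=ctrl.grab_frame(cam);cv2.imwrite(f"pics/{name}.png",f);return f
E
python3 - <<'E'
from h import *
for c in("top","side"): snap(c,c+"0")
Z=dict(die=.006,anvil=.006,slicker=.006,folder=.006,stone=.006,block=.006,dish=.006,long_tray=.006,short_tray=.006,dye_bottle=.006)
for n in Z:
  for c in("top","side"):
    for f in(ctrl.find_in,ctrl.tip_of):
      r=f(c,n)[:2]
      print(n,c,f.__name__[:4],[(np.round(a["at"]).astype(int).tolist(),round(a["score"],2),at_z(c,a["at"],.006)[:2].round(3).tolist()) for a in r])
for c in("top","side"):print(c,ray(c,[320,240]))
s=ctrl.get_state();print(s["t"],s["tool_rot"],s["position"])
E
```

```text
die top call [([482, 312], 0.7, [0.382, -0.322])]
die top call [([474, 311], 0.58, [0.384, -0.306])]
die side call [([246, 379], 0.75, [0.384, -0.275])]
die side call [([248, 397], 0.67, [0.385, -0.306])]
anvil top call [([395, 290], 0.86, [0.424, -0.146])]
anvil top call [([392, 289], 0.62, [0.426, -0.139])]
anvil side call [([261, 310], 0.6, [0.42, -0.134])]
anvil side call [([260, 314], 0.77, [0.417, -0.145]), ([314, 190], 0.42, [0.584, 0.243])]
slicker top call [([481, 312], 0.74, [0.382, -0.32]), ([163, 319], 0.62, [0.358, 0.322])]
slicker top call [([161, 315], 0.65, [0.365, 0.326])]
slicker side call [([221, 181], 0.51, [0.36, 0.331])]
slicker side call [([225, 181], 0.69, [0.37, 0.33])]
folder top call [([323, 287], 0.72, [0.429, 0.001])]
folder top call [([321, 280], 0.74, [0.442, 0.004])]
folder side call [([258, 259], 0.69, [0.426, 0.005]), ([248, 391], 0.19, [0.386, -0.297])]
folder side call [([264, 260], 0.58, [0.437, 0.0])]
stone top call [([246, 280], 0.64, [0.439, 0.157])]
stone top call [([246, 280], 0.87, [0.44, 0.157])]
stone side call [([261, 212], 0.85, [0.446, 
[... 902 characters left out ...]
 0.256])]
short_tray top call [([203, 209], 0.82, [0.586, 0.255])]
short_tray side call [([313, 188], 0.65, [0.583, 0.255])]
short_tray side call [([314, 190], 0.87, [0.584, 0.243])]
dye_bottle top call [([268, 238], 0.75, [0.527, 0.115])]
dye_bottle top call [([272, 238], 0.73, [0.528, 0.107])]
dye_bottle side call [([299, 219], 0.54, [0.529, 0.13])]
dye_bottle side call [([300, 224], 0.81, [0.528, 0.107])]
top (array([0.38180899, 0.00698652, 0.8908252 ]), array([ 0.15940991,  0.00117494, -0.98736118]))
side (array([ 0.41018292, -0.72006068,  0.61117144]), array([ 0.15240422,  0.77508389, -0.61358415]))
2.1 [-3.99263332e-01 -3.11610671e+00 -1.25858925e-04] [0.14495684 0.55647285 0.23130353]
```

View pics/top0.png

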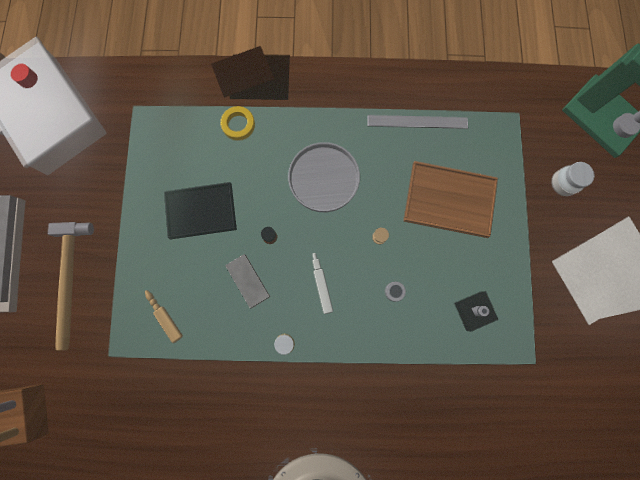

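View pics/side0.png

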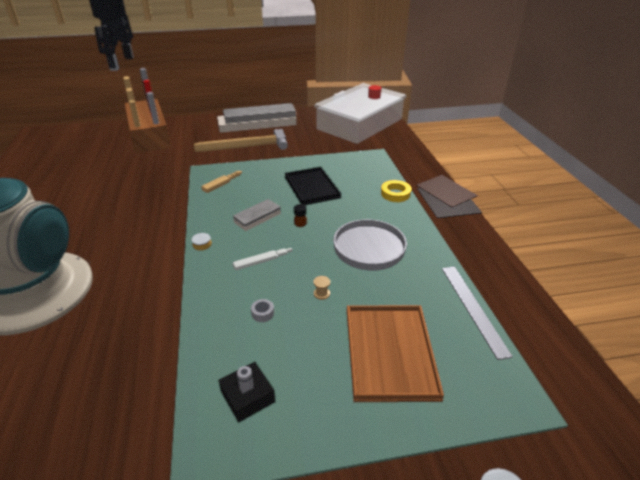

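The top view shows the slicker at (163,318), stone (247,280), folder (321,285), anvil (395,291), die in its block (480,311), dish (324,177), long tray (450,199), short tray (201,210) and bottle (269,236). The spool is at (381,236). The side view agrees. Next I refine the poses by fitting silhouettes.

```bash
cat > fit.py <<'E'
from h import *
from scipy.optimize import minimize
def box(x0,x1,w0,w1,z0,z1): return np.array([[x,s*w/2,z] for x,w in((x0,w0),(x1,w1)) for s in(-1,1) for z in(z0,z1)])
def cyl(r,z0,z1): 
    a=np.linspace(0,2*np.pi,40); return np.array([[r*np.cos(t),r*np.sin(t),z] for t in a for z in(z0,z1)])
P=dict(slicker=[box(-.06,.015,.024,.024,0,.014),box(.015,.06,.014,.014,0,.014)],
 folder=[box(-.0625,.027,.02,.02,0,.009),box(.027,.0625,.017,.006,0,.009)],
 stone=[box(-.05,.05,.045,.045,0,.02)], block=[box(-.03,.03,.06,.06,0,.03),cyl(.01,.03,.06)],
 anvil=[cyl(.02,0,.018)],dish=[cyl(.075,0,.02)],long_tray=[box(-.065,.065,.18,.18,0,.016)],
 short_tray=[box(-.05,.05,.14,.14,0,.016)],dye_bottle=[cyl(.015,0,.045)])
P["spool"]=[cyl(.015,0,.032)]
def mask(img,ctr,rad):
    lab=cv2.cvtColor(cv2.GaussianBlur(img,(3,3),0),cv2.COLOR_BGR2LAB).astype(float)
    u,v=map(int,ctr);r=int(rad)
    w=lab[max(0,v-r):v+r,max(0,u-r):u+r].reshape(-1,3)
    g=np.median(w[w[:,1]<w[:,1].mean()+1],0) if 0 else G
    L=cv2.kmeans; d=np.hypot(np.hypot((lab[...,1]-g[1])*2,(lab[...,2]-g[2])*2),(lab[...,0]-g[0])*.6)
    m=np.zeros(d.shape,np.uint8);m[max(0,v-r):v+r,max(0,u-r):u+r]=(d>14)[max(0,v-r):v+r,max(0,u-r):u+r]
    n,l,st,c=cv2.connectedComponentsWithStats(m)
    if n<2:return m
    best=max(range(1,n),key=lambda i:st[i,4]); o=(l==best).astype(np.uint8)
    cs,_=cv2.findContours(o,cv2.RETR_EXTERNAL,cv2.CHAIN_APPROX_NONE);cv2.drawContours(o,cs,-1,1,-1);return o
S=4
def rend(cam,parts,p,z,off,sh):
    c,s=np.cos(p[2]),np.sin(p[2]);im=np.zeros(sh,np.uint8)
    for q in parts:
        X=q@np.array([[c,s,0],[-s,c,0],[0,0,1]])+[p[0],p[1],z]
        h=cv2.convexHull(((proj(cam,X)-off+.5)*S*16-8).astype(np.int32));cv2.fillConvexPoly(im,h,1,shift=4)
    return im
def fit(name,imgs,g0,z=.006,yaws=(0,)):
    global G
    tot=[]
    for cam,img in imgs.items():
        G=np.median(cv2.cvtColor(img,cv2.COLOR_BGR2LAB)[np.array([250,300]) [:,None]-10+np.arange(20),np.array([350,355])[:,None]].reshape(-1,3),0) if 0 else glass(img,cam)
        ctr=proj(cam,[[g0[0],g0[1],z+.01]])[0];rad=max(np.abs(rend_pts(cam,name,g0,z)-ctr).max(0))+9
        m=mask(img,ctr,rad);off=np.maximum(np.floor(ctr-rad-6),0);n=int(2*rad+12)
        mm=m[int(off[1]):int(off[1])+n,int(off[0]):int(off[0])+n];M=cv2.resize(mm,None,fx=S,fy=S,interpolation=cv2.INTER_NEAREST)
        tot.append((cam,off,M))
    def cost(p):
        c=0
        for cam,off,M in tot:
            r=rend(cam,P[name],p,z,off,M.shape);c+=1-(r&M).sum()/max(1,(r|M).sum())
        return c/len(tot)
    best=None
    for y in yaws:
        x0=np.array([g0[0],g0[1],y]);r=minimize(cost,x0,method="Nelder-Mead",options=dict(initial_simplex=[x0,x0+[.01,0,0],x0+[0,.01,0],x0+[0,0,.25]],xatol=1e-4,fatol=1e-4))
        if best is None or r.fun<best.fun:best=r
    return best.x,best.fun
def rend_pts(cam,name,g,z): 
    R=max(np.abs(q[:,:2]).max() for q in P[name]);return proj(cam,[[g[0]+a*R,g[1]+b*R,z+h] for a in(-1,1) for b in(-1,1) for h in(0,.03)])
def glass(img,cam):
    lab=cv2.cvtColor(img,cv2.COLOR_BGR2LAB);pts=proj(cam,[[x,y,.006] for x in(.36,.5) for y in(-.2,-.08,.07,.22)]).astype(int)
    return np.median([lab[v,u] for u,v in pts],0)
E
cat > m.py <<'E'
from fit import *
top=cv2.imread("pics/top0.png");side=cv2.imread("pics/side0.png")
g=dict(slicker=(.365,.326),folder=(.437,.003),stone=(.442,.155),block=(.383,-.305),anvil=(.421,-.143),dish=(.656,0),long_tray=(.617,-.263),short_tray=(.585,.253),dye_bottle=(.528,.107),spool=(.525,-.115))
for n,q in g.items():
    ys=np.arange(0,6.2,.5) if n in("slicker","folder") else np.arange(-1.5,1.6,.5) if n not in("anvil","dish","dye_bottle","spool") else (0,)
    for im in({"top":top},{"side":side},{"top":top,"side":side}):
        x,f=fit(n,im,q,yaws=ys);print(n,list(im),x.round(4),round(f,3))
E
python3 m.py
```

```text
slicker ['top'] [0.3654 0.3239 0.6609] 0.124Traceback (most recent call last):
  File "m.py", line 7, in <module>
    x,f=fit(n,im,q,yaws=ys);print(n,list(im),x.round(4),round(f,3))
        ~~~^^^^^^^^^^^^^^^^
  File "fit.py", line 46, in fit
    x0=np.array([g0[0],g0[1],y]);r=minimize(cost,x0,method="Nelder-Mead",options=dict(initial_simplex=[x0,x0+[.01,0,0],x0+[0,.01,0],x0+[0,0,.25]],xatol=1e-4,fatol=1e-4))
                                   ~~~~~~~~^^^^^^^^^^^^^^^^^^^^^^^^^^^^^^^^^^^^^^^^^^^^^^^^^^^^^^^^^^^^^^^^^^^^^^^^^^^^^^^^^^^^^^^^^^^^^^^^^^^^^^^^^^^^^^^^^^^^^^^^^^^^^^
    res = _minimize_neldermead(fun, x0, args, callback, bounds=bounds,
                               **options)
    fsim[j] = func(sim[j])
              ~~~~^^^^^^^^
    fx = function(np.copy(x), *(wrapper_args + args))
  File "fit.py", line 42, in cost
    r=rend(cam,P[name],p,z,off,M.shape);c+=1-(r&M).sum()/max(1,(r|M).sum())
  File "fit.py", line 28, in rend
    h=cv2.convexHull(((proj(cam,X)-off+.5)*S*16-8).astype(np.int32));cv2.fillConvexPoly(im,h,1,shift=4)
                       ~~~~^^^^^^^
  File "h.py", line 11, in proj
    m=ctrl.camera_model(cam);K=np.array([[m["fx"],0,m["cx"]],[0,m["fy"],m["cy"]],[0,0,1.]])
ValueError: time passes only in moves, steps and waits
```

```bash
sed -i 's/ctrl.camera_model(cam)/CM(cam)/; 2a import functools\nCM=functools.lru_cache(ctrl.camera_model)' h.py
cat >> m.py <<'E'
        if len(im)==2:
          for cam,I in im.items():
            ov=globals().setdefault("ov"+cam,cv2.resize(I,None,fx=S,fy=S))
            r=rend(cam,P[n],x,.006,np.zeros(2),ov.shape[:2]);cs,_=cv2.findContours(r,0,1);cv2.drawContours(ov,cs,-1,(0,0,255),1)
cv2.imwrite("pics/ovt.png",cv2.resize(ovtop[560:1460,520:2040],(800,474),interpolation=cv2.INTER_AREA));
cv2.imwrite("pics/ovs.png",cv2.resize(ovside[600:1720,700:1800],(600,600),interpolation=cv2.INTER_AREA))
E
time python3 m.py
```

```text
slicker ['top'] [0.3654 0.3239 0.6609] 0.124
slicker ['side'] [0.365 0.326 0.   ] 1.0
slicker ['top', 'side'] [0.3654 0.3239 0.6609] 0.562
folder ['top'] [0.4381 0.0061 0.2618] 0.08
folder ['side'] [0.437 0.003 0.   ] 1.0
folder ['top', 'side'] [0.4381 0.0061 0.2618] 0.54
stone ['top'] [0.4373 0.1522 0.567 ] 0.061
stone ['side'] [0.4366 0.1515 0.5653] 0.043
stone ['top', 'side'] [0.437  0.152  0.5716] 0.056
block ['top'] [ 0.3848 -0.3043 -1.163 ] 0.035
block ['side'] [ 0.3841 -0.306  -1.1441] 0.051
block ['top', 'side'] [ 0.3845 -0.3048  1.98  ] 0.05
anvil ['top'] [ 0.4226 -0.1432  0.2279] 0.118
anvil ['side'] [ 0.4211 -0.1446  0.1335] 0.046
anvil ['top', 'side'] [ 0.4216 -0.144   0.5744] 0.092
dish ['top'] [0.6577 0.003  0.0676] 0.042
dish ['side'] [0.6571 0.0048 0.2115] 0.027
dish ['top', 'side'] [0.6572 0.0038 0.1628] 0.035
long_tray ['top'] [ 0.6156 -0.2636 -0.1811] 0.016
long_tray ['side'] [ 0.6146 -0.2659 -0.1788] 0.028
long_tray ['top', 'side'] [ 0.6155 -0.2639 -0.1815] 0.025
short_tray ['top'] [0.5812 0.2588 0.1634] 0.017
short_tray ['side'] [0.5797 0.2563 0.1747] 0.183
short_tray ['top', 'side'] [0.5808 0.2585 0.1635] 0.107
dye_bottle ['top'] [0.5288 0.1112 0.0646] 0.083
dye_bottle ['side'] [0.528  0.1129 0.0122] 0.26
dye_bottle ['top', 'side'] [ 0.5284  0.1112 -0.0984] 0.177
spool ['top'] [ 0.5333 -0.1135 -0.0561] 0.052
spool ['side'] [ 0.5331 -0.1137  0.0866] 0.106
spool ['top', 'side'] [ 0.5331 -0.1135  0.126 ] 0.08
real	0m8.408s
user	0m9.055s
sys	0m0.372s
```

View pics/ovt.png

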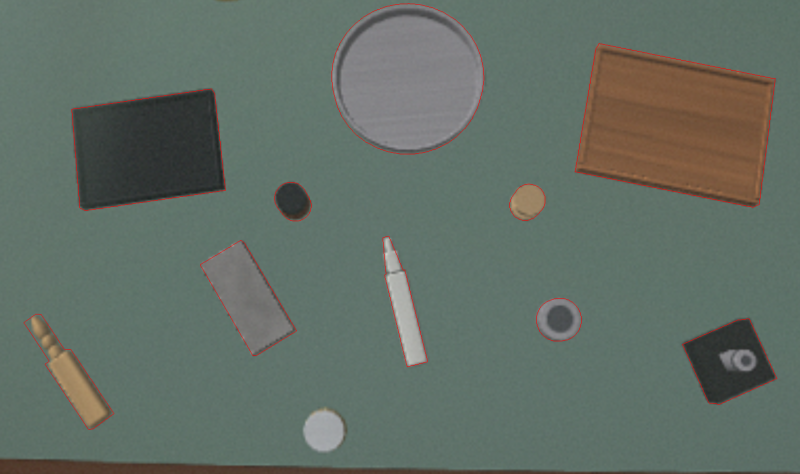

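The fits lie on the outlines. Poses: slicker (.365,.324), yaw .66; folder (.438,.0055), yaw .26; stone (.437,.152), yaw .57. The die is at (.384,-.305) and the anvil at (.4215,-.144).

First I turn the tool for the slicker, closing direction -0.91.

```bash
cat > go.py <<'E'
import sys
from h import *
from scipy.spatial.transform import Rotation as Rr
x,y,z,phi=map(float,sys.argv[1:5]);s=ctrl.get_state()
R=Rr.from_rotvec(s["tool_rot"]);a=phi+np.pi/2
T=Rr.from_euler("z",a)*Rr.from_euler("x",np.pi)
rv=(R.inv()*T).as_rotvec()/.12
d0=R.inv().apply(np.array([x,y,z])-s["position"])/.06;d1=T.inv().apply(np.array([x,y,z])-s["position"])/.06
print("t",round(s["t"],2),"pos",np.round(s["position"],4),"w",round(s["width"],3),"ff",np.round(s["finger_force"],1),"F",np.round(s["ft_force"],1),"q6",round(s["joint_pos"][5],2))
print("turn shares",rv.round(2),"shift now-axes",d0.round(2),"shift target-axes",d1.round(2))
E
python3 go.py .365 .324 .10 -.91
```

```text
t 2.1 pos [0.145  0.5565 0.2313] w 0.998 ff 0.0 F [-0.9  0.2 -0.2] q6 -0.12
turn shares [ 0.   -0.   18.55] shift now-axes [-4.53 -2.82  2.19] shift target-axes [0.52 5.31 2.19]
```

apply_moves(
  series=[
    {"rz": 1},
    {"rz": 1},
    {"rz": 1},
    {"rz": 1},
    {"rz": 1},
    {"rz": 1},
    {"rz": 1},
    {"rz": 1},
    {"rz": 1},
    {"rz": 1},
    {"rz": 1},
    {"rz": 1},
    {"rz": 1},
    {"rz": 1},
    {"rz": 1},
    {"rz": 1},
    {"rz": 1},
    {"rz": 1},
    {"rz": 0.55},
    {},
  ],
  force=40,
)

```text
validation failed for argument at $.se...
```

```bash
python3 go.py .365 .324 .10 -.91
```

```text
t 2.1 pos [0.145  0.5565 0.2313] w 0.998 ff 0.0 F [-0.9  0.2 -0.2] q6 -0.12
turn shares [ 0.   -0.   18.55] shift now-axes [-4.53 -2.82  2.19] shift target-axes [0.52 5.31 2.19]
```

apply_moves(
  series=[
    {"x": 0, "y": 0, "z": 0, "rx": 0, "ry": 0, "rz": 1, "hand": 1},
    {"x": 0, "y": 0, "z": 0, "rx": 0, "ry": 0, "rz": 1, "hand": 1},
    {"x": 0, "y": 0, "z": 0, "rx": 0, "ry": 0, "rz": 1, "hand": 1},
    {"x": 0, "y": 0, "z": 0, "rx": 0, "ry": 0, "rz": 1, "hand": 1},
    {"x": 0, "y": 0, "z": 0, "rx": 0, "ry": 0, "rz": 1, "hand": 1},
    {"x": 0, "y": 0, "z": 0, "rx": 0, "ry": 0, "rz": 1, "hand": 1},
    {"x": 0, "y": 0, "z": 0, "rx": 0, "ry": 0, "rz": 1, "hand": 1},
    {"x": 0, "y": 0, "z": 0, "rx": 0, "ry": 0, "rz": 1, "hand": 1},
    {"x": 0, "y": 0, "z": 0, "rx": 0, "ry": 0, "rz": 1, "hand": 1},
    {"x": 0, "y": 0, "z": 0, "rx": 0, "ry": 0, "rz": 1, "hand": 1},
    {"x": 0, "y": 0, "z": 0, "rx": 0, "ry": 0, "rz": 1, "hand": 1},
    {"x": 0, "y": 0, "z": 0, "rx": 0, "ry": 0, "rz": 1, "hand": 1},
    {"x": 0, "y": 0, "z": 0, "rx": 0, "ry": 0, "rz": 1, "hand": 1},
    {"x": 0, "y": 0, "z": 0, "rx": 0, "ry": 0, "rz": 1, "hand": 1},
    {"x": 0, "y": 0, "z": 0, "rx": 0, "ry": 0, "rz": 1, "hand": 1},
    {"x": 0, "y": 0, "z": 0, "rx": 0, "ry": 0, "rz": 1, "hand": 1},
    {"x": 0, "y": 0, "z": 0, "rx": 0, "ry": 0, "rz": 1, "hand": 1},
    {"x": 0, "y": 0, "z": 0, "rx": 0, "ry": 0, "rz": 1, "hand": 1},
    {"x": 0, "y": 0, "z": 0, "rx": 0, "ry": 0, "rz": 0.55, "hand": 1},
  ],
  force=40,
)

```text
t: 4.47
position: [0.145, 0.5565, 0.2313]
tool_rot: [-2.973, -1.015, -0.0]
ft_force: [0.1, -0.2, 0.1]
width: 0.999
finger_force: 0.0
```

```bash
python3 go.py .365 .324 .10 -.91
```

```text
t 4.47 pos [0.145  0.5565 0.2313] w 0.999 ff 0.0 F [ 0.1 -0.2  0.1] q6 2.11
turn shares [-0.   -0.   -0.02] shift now-axes [0.53 5.31 2.19] shift target-axes [0.52 5.31 2.19]
```

apply_moves(
  series=[
    {"x": 0.07, "y": 0.7, "z": 0.2, "rx": 0, "ry": 0, "rz": 0, "hand": 1},
    {"x": 0.06, "y": 0.7, "z": 0.3, "rx": 0, "ry": 0, "rz": 0, "hand": 1},
    {"x": 0.07, "y": 0.7, "z": 0.3, "rx": 0, "ry": 0, "rz": 0, "hand": 1},
    {"x": 0.06, "y": 0.7, "z": 0.3, "rx": 0, "ry": 0, "rz": 0, "hand": 1},
    {"x": 0.07, "y": 0.7, "z": 0.3, "rx": 0, "ry": 0, "rz": 0, "hand": 1},
    {"x": 0.06, "y": 0.7, "z": 0.3, "rx": 0, "ry": 0, "rz": 0, "hand": 0.8},
    {"x": 0.07, "y": 0.7, "z": 0.3, "rx": 0, "ry": 0, "rz": 0, "hand": 0.7},
    {"x": 0.06, "y": 0.41, "z": 0.2, "rx": 0, "ry": 0, "rz": 0, "hand": 0.6},
    {"x": 0, "y": 0, "z": 0.4, "rx": 0, "ry": 0, "rz": 0, "hand": 0.6},
    {"x": 0, "y": 0, "z": 0.4, "rx": 0, "ry": 0, "rz": 0, "hand": 0.6},
    {"x": 0, "y": 0, "z": 0, "rx": 0, "ry": 0, "rz": 0, "hand": 0.6},
    {"x": 0, "y": 0, "z": 0, "rx": 0, "ry": 0, "rz": 0, "hand": 0.6},
  ],
)

```text
t: 5.98
position: [0.3657, 0.3245, 0.052]
tool_rot: [-2.971, -1.019, -0.002]
ft_force: [0.3, -0.2, 0.5]
width: 0.598
finger_force: 0.0
```

```bash
python3 go.py .365 .324 .01 -.91
```

```text
t 5.97 pos [0.3657 0.3245 0.052 ] w 0.598 ff 0.0 F [ 0.3 -0.2  0.5] q6 1.49
turn shares [ 0.   -0.01  0.  ] shift now-axes [-0.02  0.    0.7 ] shift target-axes [-0.01  0.    0.7 ]
```

apply_moves(
  series=[
    {"x": 0, "y": 0, "z": 0.3, "rx": 0, "ry": 0, "rz": 0, "hand": 0.6},
    {"x": 0, "y": 0, "z": 0.25, "rx": 0, "ry": 0, "rz": 0, "hand": 0.6},
    {"x": 0, "y": 0, "z": 0.15, "rx": 0, "ry": 0, "rz": 0, "hand": 0.6},
    {"x": 0, "y": 0, "z": 0, "rx": 0, "ry": 0, "rz": 0, "hand": 0.2},
    {"x": 0, "y": 0, "z": 0, "rx": 0, "ry": 0, "rz": 0, "hand": 0},
    {"x": 0, "y": 0, "z": 0, "rx": 0, "ry": 0, "rz": 0, "hand": 0},
    {"x": 0, "y": 0, "z": 0, "rx": 0, "ry": 0, "rz": 0, "hand": 0},
    {"x": 0, "y": 0, "z": 0, "rx": 0, "ry": 0, "rz": 0, "hand": 0},
    {"x": 0, "y": 0, "z": 0, "rx": 0, "ry": 0, "rz": 0, "hand": 0},
    {"x": 0, "y": 0, "z": 0, "rx": 0, "ry": 0, "rz": 0, "hand": 0},
  ],
  force=40,
)

```text
t: 7.22
position: [0.3657, 0.3246, 0.01]
tool_rot: [-2.971, -1.019, -0.003]
ft_force: [-0.2, 0.7, 5.6]
width: 0.269
finger_force: 40.9
```

```bash
python3 go.py .365 .324 .1 -.18
```

```text
t 7.22 pos [0.3657 0.3246 0.01  ] w 0.269 ff 40.9 F [-0.2  0.7  5.6] q6 1.49
turn shares [ 0.01 -0.01 -6.08] shift now-axes [-0.01 -0.   -1.5 ] shift target-axes [-0.01 -0.01 -1.5 ]
```

apply_moves(
  series=[
    {"x": 0, "y": 0, "z": -0.3, "rx": 0, "ry": 0, "rz": 0, "hand": 0},
    {"x": 0, "y": 0, "z": -0.5, "rx": 0, "ry": 0, "rz": 0, "hand": 0},
    {"x": 0, "y": 0, "z": -0.5, "rx": 0, "ry": 0, "rz": -0.5, "hand": 0},
    {"x": 0, "y": 0, "z": -0.5, "rx": 0, "ry": 0, "rz": -0.8, "hand": 0},
    {"x": 0, "y": 0, "z": -0.2, "rx": 0, "ry": 0, "rz": -0.8, "hand": 0},
    {"x": 0, "y": 0, "z": 0, "rx": 0, "ry": 0, "rz": -0.8, "hand": 0},
    {"x": 0, "y": 0, "z": 0, "rx": 0, "ry": 0, "rz": -0.8, "hand": 0},
    {"x": 0, "y": 0, "z": 0, "rx": 0, "ry": 0, "rz": -0.8, "hand": 0},
    {"x": 0, "y": 0, "z": 0, "rx": 0, "ry": 0, "rz": -0.8, "hand": 0},
    {"x": 0, "y": 0, "z": 0, "rx": 0, "ry": 0, "rz": -0.78, "hand": 0},
  ],
)

```text
t: 8.48
position: [0.3647, 0.3238, 0.1289]
tool_rot: [-2.409, -2.016, 0.002]
ft_force: [-0.3, -0.5, -0.2]
width: 0.267
finger_force: 40.2
```

```bash
python3 go.py .5919 -.2597 .13 -.18
```

```text
t 8.47 pos [0.3647 0.3238 0.1289] w 0.267 ff 40.2 F [-0.3 -0.5 -0.2] q6 0.76
turn shares [-0.01  0.01  0.02] shift now-axes [-8.9   5.44 -0.02] shift target-axes [-8.89  5.47 -0.02]
```

apply_moves(
  series=[
    {"x": -0.3, "y": 0.2, "z": 0, "rx": 0, "ry": 0, "rz": 0, "hand": 0},
    {"x": -0.6, "y": 0.4, "z": 0, "rx": 0, "ry": 0, "rz": 0, "hand": 0},
    {"x": -0.7, "y": 0.4, "z": 0, "rx": 0, "ry": 0, "rz": 0, "hand": 0},
    {"x": -0.7, "y": 0.4, "z": 0, "rx": 0, "ry": 0, "rz": 0, "hand": 0},
    {"x": -0.7, "y": 0.4, "z": 0, "rx": 0, "ry": 0, "rz": 0, "hand": 0},
    {"x": -0.7, "y": 0.4, "z": 0, "rx": 0, "ry": 0, "rz": 0, "hand": 0},
    {"x": -0.7, "y": 0.4, "z": 0, "rx": 0, "ry": 0, "rz": 0, "hand": 0},
    {"x": -0.7, "y": 0.4, "z": 0, "rx": 0, "ry": 0, "rz": 0, "hand": 0},
    {"x": -0.7, "y": 0.4, "z": 0, "rx": 0, "ry": 0, "rz": 0, "hand": 0},
    {"x": -0.7, "y": 0.4, "z": 0, "rx": 0, "ry": 0, "rz": 0, "hand": 0},
    {"x": -0.7, "y": 0.4, "z": 0, "rx": 0, "ry": 0, "rz": 0, "hand": 0},
    {"x": -0.7, "y": 0.5, "z": 0, "rx": 0, "ry": 0, "rz": 0, "hand": 0},
    {"x": -0.6, "y": 0.4, "z": 0, "rx": 0, "ry": 0, "rz": 0, "hand": 0},
    {"x": -0.4, "y": 0.37, "z": 0, "rx": 0, "ry": 0, "rz": 0, "hand": 0},
    {"x": 0, "y": 0, "z": 0, "rx": 0, "ry": 0, "rz": 0, "hand": 0},
    {"x": 0, "y": 0, "z": 0, "rx": 0, "ry": 0, "rz": 0, "hand": 0},
  ],
)

```text
t: 10.48
position: [0.5912, -0.2593, 0.1285]
tool_rot: [-2.411, -2.01, 0.001]
ft_force: [-0.3, 0.3, -1.1]
width: 0.265
finger_force: 40.2
```

```bash
python3 go.py .5919 -.2597 .017 -.18
```

```text
t 10.47 pos [ 0.5912 -0.2593  0.1285] w 0.265 ff 40.2 F [-0.3  0.3 -1.1] q6 -0.34
turn shares [-0.02 -0.01 -0.  ] shift now-axes [-0.01  0.02  1.86] shift target-axes [-0.    0.01  1.86]
```

apply_moves(
  series=[
    {"x": 0, "y": 0, "z": 0.4, "rx": 0, "ry": 0, "rz": 0, "hand": 0},
    {"x": 0, "y": 0, "z": 0.5, "rx": 0, "ry": 0, "rz": 0, "hand": 0},
    {"x": 0, "y": 0, "z": 0.4, "rx": 0, "ry": 0, "rz": 0, "hand": 0},
    {"x": 0, "y": 0, "z": 0.3, "rx": 0, "ry": 0, "rz": 0, "hand": 0},
    {"x": 0, "y": 0, "z": 0.2, "rx": 0, "ry": 0, "rz": 0, "hand": 0},
    {"x": 0, "y": 0, "z": 0.08, "rx": 0, "ry": 0, "rz": 0, "hand": 0},
    {"x": 0, "y": 0, "z": 0, "rx": 0, "ry": 0, "rz": 0, "hand": 0},
    {"x": 0, "y": 0, "z": 0, "rx": 0, "ry": 0, "rz": 0, "hand": 0.38},
    {"x": 0, "y": 0, "z": 0, "rx": 0, "ry": 0, "rz": 0, "hand": 0.38},
    {"x": 0, "y": 0, "z": 0, "rx": 0, "ry": 0, "rz": 0, "hand": 0.38},
  ],
)

```text
t: 11.72
position: [0.5924, -0.2603, 0.0169]
tool_rot: [2.412, 2.012, 0.001]
ft_force: [0.6, -0.1, 0.9]
width: 0.382
finger_force: 0.0
```

```bash
python3 go.py .438 .0055 .12 -1.309
```

```text
t 11.72 pos [ 0.5924 -0.2603  0.0169] w 0.382 ff 0.0 F [ 0.6 -0.1  0.9] q6 -0.34
turn shares [ 0.01 -0.    9.4 ] shift now-axes [ 3.9  -3.33 -1.72] shift target-axes [-1.34 -4.95 -1.72]
```

apply_moves(
  series=[
    {"x": 0, "y": 0, "z": -0.2, "rx": 0, "ry": 0, "rz": 0, "hand": 0.38},
    {"x": 0, "y": 0, "z": -0.5, "rx": 0, "ry": 0, "rz": 0, "hand": 0.4},
    {"x": 0, "y": 0, "z": -0.5, "rx": 0, "ry": 0, "rz": 1, "hand": 0.6},
    {"x": 0, "y": 0, "z": -0.5, "rx": 0, "ry": 0, "rz": 1, "hand": 0.6},
    {"x": 0, "y": 0, "z": 0, "rx": 0, "ry": 0, "rz": 1, "hand": 0.6},
    {"x": 0, "y": 0, "z": 0, "rx": 0, "ry": 0, "rz": 1, "hand": 0.6},
    {"x": 0, "y": 0, "z": 0, "rx": 0, "ry": 0, "rz": 1, "hand": 0.6},
    {"x": 0, "y": 0, "z": 0, "rx": 0, "ry": 0, "rz": 1, "hand": 0.6},
    {"x": 0, "y": 0, "z": 0, "rx": 0, "ry": 0, "rz": 1, "hand": 0.6},
    {"x": 0, "y": 0, "z": 0, "rx": 0, "ry": 0, "rz": 1, "hand": 0.6},
    {"x": 0, "y": 0, "z": 0, "rx": 0, "ry": 0, "rz": 1, "hand": 0.6},
    {"x": 0, "y": 0, "z": 0, "rx": 0, "ry": 0, "rz": 0.4, "hand": 0.6},
    {"x": -0.2, "y": -0.7, "z": 0, "rx": 0, "ry": 0, "rz": 0, "hand": 0.6},
    {"x": -0.2, "y": -0.7, "z": 0, "rx": 0, "ry": 0, "rz": 0, "hand": 0.6},
    {"x": -0.2, "y": -0.7, "z": 0, "rx": 0, "ry": 0, "rz": 0, "hand": 0.6},
    {"x": -0.2, "y": -0.8, "z": 0, "rx": 0, "ry": 0, "rz": 0, "hand": 0.6},
    {"x": -0.2, "y": -0.8, "z": 0, "rx": 0, "ry": 0, "rz": 0, "hand": 0.6},
    {"x": -0.2, "y": -0.75, "z": 0, "rx": 0, "ry": 0, "rz": 0, "hand": 0.6},
    {"x": -0.14, "y": -0.5, "z": 0, "rx": 0, "ry": 0, "rz": 0, "hand": 0.6},
    {"x": 0, "y": 0, "z": 0, "rx": 0, "ry": 0, "rz": 0, "hand": 0.6},
  ],
)

```text
t: 14.22
position: [0.4362, 0.0073, 0.1193]
tool_rot: [-3.114, -0.415, -0.001]
ft_force: [0.5, 0.4, -0.6]
width: 0.603
finger_force: 0.0
```

```bash
python3 go.py .438 .0055 .008 -1.309
```

```text
t 14.22 pos [0.4362 0.0073 0.1193] w 0.603 ff 0.0 F [ 0.5  0.4 -0.6] q6 1.16
turn shares [-0.   -0.    0.03] shift now-axes [0.02 0.04 1.86] shift target-axes [0.02 0.04 1.86]
```

apply_moves(
  series=[
    {"x": 0, "y": 0, "z": 0.5, "rx": 0, "ry": 0, "rz": 0, "hand": 0.5},
    {"x": 0, "y": 0, "z": 0.5, "rx": 0, "ry": 0, "rz": 0, "hand": 0.5},
    {"x": 0, "y": 0, "z": 0.4, "rx": 0, "ry": 0, "rz": 0, "hand": 0.5},
    {"x": 0, "y": 0, "z": 0.3, "rx": 0, "ry": 0, "rz": 0, "hand": 0.5},
    {"x": 0, "y": 0, "z": 0.15, "rx": 0, "ry": 0, "rz": 0, "hand": 0.5},
    {"x": 0, "y": 0, "z": 0, "rx": 0, "ry": 0, "rz": 0, "hand": 0.3},
    {"x": 0, "y": 0, "z": 0, "rx": 0, "ry": 0, "rz": 0, "hand": 0},
    {"x": 0, "y": 0, "z": 0, "rx": 0, "ry": 0, "rz": 0, "hand": 0},
    {"x": 0, "y": 0, "z": 0, "rx": 0, "ry": 0, "rz": 0, "hand": 0},
    {"x": 0, "y": 0, "z": 0, "rx": 0, "ry": 0, "rz": 0, "hand": 0},
    {"x": 0, "y": 0, "z": 0, "rx": 0, "ry": 0, "rz": 0, "hand": 0},
  ],
)

```text
t: 15.6
position: [0.4379, 0.0058, 0.0079]
tool_rot: [3.114, 0.411, 0.001]
ft_force: [-0.0, 0.1, 5.7]
width: 0.212
finger_force: 40.5
```

```bash
python3 go.py .438 .0055 .12 -.18
```

```text
t 15.6 pos [0.4379 0.0058 0.0079] w 0.212 ff 40.5 F [-0.   0.1  5.7] q6 1.16
turn shares [ 0.01 -0.01 -9.4 ] shift now-axes [ 0.    0.01 -1.87] shift target-axes [-0.    0.   -1.87]
```

apply_moves(
  series=[
    {"x": 0, "y": 0, "z": -0.3, "rx": 0, "ry": 0, "rz": 0, "hand": 0},
    {"x": 0, "y": 0, "z": -0.5, "rx": 0, "ry": 0, "rz": 0, "hand": 0},
    {"x": 0, "y": 0, "z": -0.5, "rx": 0, "ry": 0, "rz": -0.4, "hand": 0},
    {"x": 0, "y": 0, "z": -0.5, "rx": 0, "ry": 0, "rz": -0.8, "hand": 0},
    {"x": 0, "y": 0, "z": -0.2, "rx": 0, "ry": 0, "rz": -0.9, "hand": 0},
    {"x": 0, "y": 0, "z": 0, "rx": 0, "ry": 0, "rz": -0.9, "hand": 0},
    {"x": 0, "y": 0, "z": 0, "rx": 0, "ry": 0, "rz": -0.9, "hand": 0},
    {"x": 0, "y": 0, "z": 0, "rx": 0, "ry": 0, "rz": -0.9, "hand": 0},
    {"x": 0, "y": 0, "z": 0, "rx": 0, "ry": 0, "rz": -0.9, "hand": 0},
    {"x": 0, "y": 0, "z": 0, "rx": 0, "ry": 0, "rz": -0.9, "hand": 0},
    {"x": 0, "y": 0, "z": 0, "rx": 0, "ry": 0, "rz": -0.9, "hand": 0},
    {"x": 0, "y": 0, "z": 0, "rx": 0, "ry": 0, "rz": -0.9, "hand": 0},
    {"x": 0, "y": 0, "z": 0, "rx": 0, "ry": 0, "rz": -0.9, "hand": 0},
    {"x": 0, "y": 0, "z": 0, "rx": 0, "ry": 0, "rz": -0.1, "hand": 0},
  ],
)

```text
t: 17.35
position: [0.4371, 0.0059, 0.1272]
tool_rot: [-2.413, -2.011, 0.001]
ft_force: [0.1, -0.7, -0.7]
width: 0.217
finger_force: 39.8
```

```bash
python3 go.py .6421 -.2688 .12 -.18
```

```text
t 17.35 pos [0.4371 0.0059 0.1272] w 0.217 ff 39.8 F [ 0.1 -0.7 -0.7] q6 0.03
turn shares [-0.01 -0.   -0.01] shift now-axes [-3.89  4.18  0.12] shift target-axes [-3.89  4.18  0.12]
```

apply_moves(
  series=[
    {"x": -0.3, "y": 0.3, "z": 0, "rx": 0, "ry": 0, "rz": 0, "hand": 0},
    {"x": -0.5, "y": 0.5, "z": 0, "rx": 0, "ry": 0, "rz": 0, "hand": 0},
    {"x": -0.5, "y": 0.6, "z": 0, "rx": 0, "ry": 0, "rz": 0, "hand": 0},
    {"x": -0.5, "y": 0.6, "z": 0, "rx": 0, "ry": 0, "rz": 0, "hand": 0},
    {"x": -0.5, "y": 0.6, "z": 0, "rx": 0, "ry": 0, "rz": 0, "hand": 0},
    {"x": -0.5, "y": 0.5, "z": 0, "rx": 0, "ry": 0, "rz": 0, "hand": 0},
    {"x": -0.5, "y": 0.5, "z": 0, "rx": 0, "ry": 0, "rz": 0, "hand": 0},
    {"x": -0.4, "y": 0.4, "z": 0, "rx": 0, "ry": 0, "rz": 0, "hand": 0},
    {"x": -0.2, "y": 0.18, "z": 0.1, "rx": 0, "ry": 0, "rz": 0, "hand": 0},
    {"x": 0, "y": 0, "z": 0.2, "rx": 0, "ry": 0, "rz": 0, "hand": 0},
    {"x": 0, "y": 0, "z": 0.3, "rx": 0, "ry": 0, "rz": 0, "hand": 0},
    {"x": 0, "y": 0, "z": 0.3, "rx": 0, "ry": 0, "rz": 0, "hand": 0},
    {"x": 0, "y": 0, "z": 0, "rx": 0, "ry": 0, "rz": 0, "hand": 0},
  ],
)

```text
t: 18.98
position: [0.6403, -0.2677, 0.0709]
tool_rot: [-2.408, -2.01, 0.003]
ft_force: [0.2, 0.7, -0.2]
width: 0.216
finger_force: 39.8
```

```bash
python3 go.py .6421 -.2688 .014 -.18
```

```text
t 18.98 pos [ 0.6403 -0.2677  0.0709] w 0.216 ff 39.8 F [ 0.2  0.7 -0.2] q6 -0.32
turn shares [-0.04 -0.02  0.  ] shift now-axes [-0.01  0.04  0.95] shift target-axes [-0.01  0.03  0.95]
```

apply_moves(
  series=[
    {"x": 0, "y": 0, "z": 0.3, "rx": 0, "ry": 0, "rz": 0, "hand": 0},
    {"x": 0, "y": 0, "z": 0.3, "rx": 0, "ry": 0, "rz": 0, "hand": 0},
    {"x": 0, "y": 0, "z": 0.2, "rx": 0, "ry": 0, "rz": 0, "hand": 0},
    {"x": 0, "y": 0, "z": 0.13, "rx": 0, "ry": 0, "rz": 0, "hand": 0},
    {"x": 0, "y": 0, "z": 0, "rx": 0, "ry": 0, "rz": 0, "hand": 0},
    {"x": 0, "y": 0, "z": 0, "rx": 0, "ry": 0, "rz": 0, "hand": 0.33},
    {"x": 0, "y": 0, "z": 0, "rx": 0, "ry": 0, "rz": 0, "hand": 0.33},
    {"x": 0, "y": 0, "z": 0, "rx": 0, "ry": 0, "rz": 0, "hand": 0.33},
    {"x": 0, "y": 0, "z": -0.2, "rx": 0, "ry": 0, "rz": 0, "hand": 0.33},
    {"x": 0, "y": 0, "z": -0.5, "rx": 0, "ry": 0, "rz": 0, "hand": 0.33},
    {"x": 0, "y": 0, "z": -0.6, "rx": 0, "ry": 0, "rz": 0, "hand": 0.5},
    {"x": 0, "y": 0, "z": -0.5, "rx": 0, "ry": 0, "rz": 0, "hand": 0.7},
  ],
)

```text
t: 20.48
position: [0.6427, -0.2696, 0.1283]
tool_rot: [2.411, 2.011, 0.001]
ft_force: [-0.5, 0.3, -0.2]
width: 0.687
finger_force: 0.0
```

```bash
python3 go.py .437 .152 .12 -1.0
```

```text
t 20.48 pos [ 0.6427 -0.2696  0.1283] w 0.687 ff 0.0 F [-0.5  0.3 -0.2] q6 -0.32
turn shares [ 0.02 -0.    6.83] shift now-axes [ 6.3  -4.63  0.12] shift target-axes [ 0.91 -7.77  0.14]
```

apply_moves(
  series=[
    {"x": 0, "y": 0, "z": 0, "rx": 0, "ry": 0, "rz": 1, "hand": 1},
    {"x": 0, "y": 0, "z": 0, "rx": 0, "ry": 0, "rz": 1, "hand": 1},
    {"x": 0, "y": 0, "z": 0, "rx": 0, "ry": 0, "rz": 1, "hand": 1},
    {"x": 0, "y": 0, "z": 0, "rx": 0, "ry": 0, "rz": 1, "hand": 1},
    {"x": 0, "y": 0, "z": 0, "rx": 0, "ry": 0, "rz": 1, "hand": 1},
    {"x": 0, "y": 0, "z": 0, "rx": 0, "ry": 0, "rz": 1, "hand": 1},
    {"x": 0, "y": 0, "z": 0, "rx": 0, "ry": 0, "rz": 0.83, "hand": 1},
    {"x": 0.05, "y": -0.4, "z": 0, "rx": 0, "ry": 0, "rz": 0, "hand": 1},
    {"x": 0.1, "y": -0.7, "z": 0, "rx": 0, "ry": 0, "rz": 0, "hand": 1},
    {"x": 0.1, "y": -0.8, "z": 0, "rx": 0, "ry": 0, "rz": 0, "hand": 1},
    {"x": 0.1, "y": -0.8, "z": 0, "rx": 0, "ry": 0, "rz": 0, "hand": 1},
    {"x": 0.1, "y": -0.8, "z": 0, "rx": 0, "ry": 0, "rz": 0, "hand": 1},
    {"x": 0.1, "y": -0.8, "z": 0, "rx": 0, "ry": 0, "rz": 0, "hand": 1},
    {"x": 0.1, "y": -0.8, "z": 0, "rx": 0, "ry": 0, "rz": 0, "hand": 1},
    {"x": 0.1, "y": -0.8, "z": 0, "rx": 0, "ry": 0, "rz": 0, "hand": 1},
    {"x": 0.1, "y": -0.8, "z": 0, "rx": 0, "ry": 0, "rz": 0, "hand": 1},
    {"x": 0.06, "y": -0.7, "z": 0, "rx": 0, "ry": 0, "rz": 0, "hand": 1},
    {"x": 0, "y": -0.37, "z": 0.1, "rx": 0, "ry": 0, "rz": 0, "hand": 0.9},
    {"x": 0, "y": 0, "z": 0.2, "rx": 0, "ry": 0, "rz": 0, "hand": 0.8},
    {"x": 0, "y": 0, "z": 0.2, "rx": 0, "ry": 0, "rz": 0, "hand": 0.8},
  ],
)

```text
t: 22.98
position: [0.437, 0.1521, 0.0956]
tool_rot: [3.014, 0.885, 0.002]
ft_force: [0.4, -0.4, -0.4]
width: 0.798
finger_force: 0.0
```

```bash
python3 go.py .437 .152 .010 -1.0; python3 - <<'E'
from h import *
snap("top","t1")
E
```

```text
t 22.98 pos [0.437  0.1521 0.0956] w 0.798 ff 0.0 F [ 0.4 -0.4 -0.4] q6 1.18
turn shares [ 0.01 -0.01  0.  ] shift now-axes [-0.    0.    1.43] shift target-axes [-0.    0.    1.43]
```

View pics/t1.png

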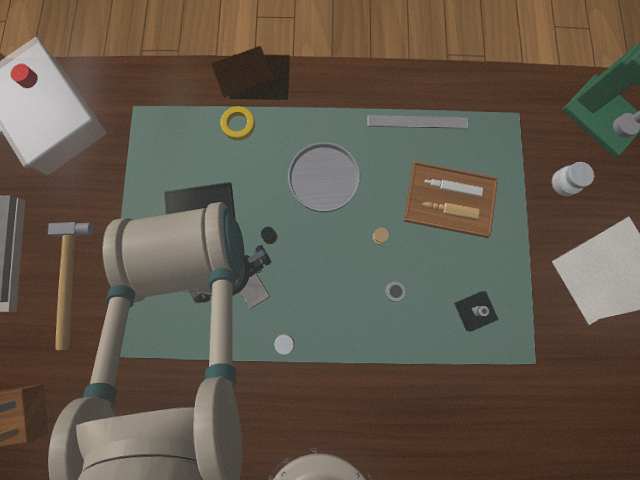

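The slicker (450,210) and folder (453,187) lie side by side in the long tray, and the bottle at (268,236) has not moved. Next, I grip the stone.

apply_moves(
  series=[
    {"x": 0, "y": 0, "z": 0.4, "rx": 0, "ry": 0, "rz": 0, "hand": 0.8},
    {"x": 0, "y": 0, "z": 0.4, "rx": 0, "ry": 0, "rz": 0, "hand": 0.8},
    {"x": 0, "y": 0, "z": 0.3, "rx": 0, "ry": 0, "rz": 0, "hand": 0.8},
    {"x": 0, "y": 0, "z": 0.2, "rx": 0, "ry": 0, "rz": 0, "hand": 0.8},
    {"x": 0, "y": 0, "z": 0.13, "rx": 0, "ry": 0, "rz": 0, "hand": 0.8},
    {"x": 0, "y": 0, "z": 0, "rx": 0, "ry": 0, "rz": 0, "hand": 0.5},
    {"x": 0, "y": 0, "z": 0, "rx": 0, "ry": 0, "rz": 0, "hand": 0},
    {"x": 0, "y": 0, "z": 0, "rx": 0, "ry": 0, "rz": 0, "hand": 0},
    {"x": 0, "y": 0, "z": 0, "rx": 0, "ry": 0, "rz": 0, "hand": 0},
    {"x": 0, "y": 0, "z": 0, "rx": 0, "ry": 0, "rz": 0, "hand": 0},
    {"x": 0, "y": 0, "z": 0, "rx": 0, "ry": 0, "rz": 0, "hand": 0},
  ],
  force=70,
)

```text
t: 24.4
position: [0.4368, 0.1525, 0.0104]
tool_rot: [3.014, 0.884, 0.002]
ft_force: [0.1, -0.4, 5.9]
width: 0.507
finger_force: 72.5
```

```bash
python3 go.py .437 .152 .14 .163
```

```text
t 24.4 pos [0.4368 0.1525 0.0104] w 0.507 ff 72.5 F [ 0.1 -0.4  5.9] q6 1.19
turn shares [ 0.01 -0.01 -9.69] shift now-axes [ 0.    0.01 -2.16] shift target-axes [-0.01  0.   -2.16]
```

apply_moves(
  series=[
    {"x": 0, "y": 0, "z": -0.3, "rx": 0, "ry": 0, "rz": 0, "hand": 0},
    {"x": 0, "y": 0, "z": -0.5, "rx": 0, "ry": 0, "rz": 0, "hand": 0},
    {"x": 0, "y": 0, "z": -0.5, "rx": 0, "ry": 0, "rz": 0, "hand": 0},
    {"x": 0, "y": 0, "z": -0.5, "rx": 0, "ry": 0, "rz": -0.3, "hand": 0},
    {"x": 0, "y": 0, "z": -0.36, "rx": 0, "ry": 0, "rz": -0.6, "hand": 0},
    {"x": 0, "y": 0, "z": 0, "rx": 0, "ry": 0, "rz": -0.8, "hand": 0},
    {"x": 0, "y": 0, "z": 0, "rx": 0, "ry": 0, "rz": -0.8, "hand": 0},
    {"x": 0, "y": 0, "z": 0, "rx": 0, "ry": 0, "rz": -0.8, "hand": 0},
    {"x": 0, "y": 0, "z": 0, "rx": 0, "ry": 0, "rz": -0.8, "hand": 0},
    {"x": 0, "y": 0, "z": 0, "rx": 0, "ry": 0, "rz": -0.8, "hand": 0},
    {"x": 0, "y": 0, "z": 0, "rx": 0, "ry": 0, "rz": -0.8, "hand": 0},
    {"x": 0, "y": 0, "z": 0, "rx": 0, "ry": 0, "rz": -0.8, "hand": 0},
    {"x": 0, "y": 0, "z": 0, "rx": 0, "ry": 0, "rz": -0.8, "hand": 0},
    {"x": 0, "y": 0, "z": 0, "rx": 0, "ry": 0, "rz": -0.8, "hand": 0},
    {"x": 0, "y": 0, "z": 0, "rx": 0, "ry": 0, "rz": -0.8, "hand": 0},
    {"x": 0, "y": 0, "z": 0, "rx": 0, "ry": 0, "rz": -0.79, "hand": 0},
    {"x": 0, "y": 0, "z": 0, "rx": 0, "ry": 0, "rz": 0, "hand": 0},
  ],
)

```text
t: 26.52
position: [0.4356, 0.1524, 0.1389]
tool_rot: [-2.034, -2.393, 0.002]
ft_force: [-0.3, 0.3, -1.1]
width: 0.504
finger_force: 71.8
```

```bash
python3 go.py .581 .258 .14 .163
```

```text
t 26.52 pos [0.4356 0.1524 0.1389] w 0.504 ff 71.8 F [-0.3  0.3 -1.1] q6 0.02
turn shares [-0.01 -0.   -0.01] shift now-axes [ 1.35  2.67 -0.02] shift target-axes [ 1.34  2.68 -0.02]
```

apply_moves(
  series=[
    {"x": 0.15, "y": 0.3, "z": 0, "rx": 0, "ry": 0, "rz": 0, "hand": 0},
    {"x": 0.25, "y": 0.5, "z": 0, "rx": 0, "ry": 0, "rz": 0, "hand": 0},
    {"x": 0.25, "y": 0.5, "z": 0, "rx": 0, "ry": 0, "rz": 0, "hand": 0},
    {"x": 0.25, "y": 0.5, "z": 0, "rx": 0, "ry": 0, "rz": 0, "hand": 0},
    {"x": 0.25, "y": 0.5, "z": 0, "rx": 0, "ry": 0, "rz": 0, "hand": 0},
    {"x": 0.19, "y": 0.37, "z": 0, "rx": 0, "ry": 0, "rz": 0, "hand": 0},
    {"x": 0, "y": 0, "z": 0.3, "rx": 0, "ry": 0, "rz": 0, "hand": 0},
    {"x": 0, "y": 0, "z": 0.4, "rx": 0, "ry": 0, "rz": 0, "hand": 0},
    {"x": 0, "y": 0, "z": 0.4, "rx": 0, "ry": 0, "rz": 0, "hand": 0},
    {"x": 0, "y": 0, "z": 0.3, "rx": 0, "ry": 0, "rz": 0, "hand": 0},
    {"x": 0, "y": 0, "z": 0, "rx": 0, "ry": 0, "rz": 0, "hand": 0},
    {"x": 0, "y": 0, "z": 0, "rx": 0, "ry": 0, "rz": 0, "hand": 0},
  ],
)

```text
t: 28.02
position: [0.5824, 0.2584, 0.0558]
tool_rot: [2.033, 2.394, 0.002]
ft_force: [0.3, -0.1, -1.7]
width: 0.507
finger_force: 71.8
```

```bash
python3 go.py .581 .258 .0164 .163
```

```text
t 28.02 pos [0.5824 0.2584 0.0558] w 0.507 ff 71.8 F [ 0.3 -0.1 -1.7] q6 0.15
turn shares [ 0.01 -0.   -0.  ] shift now-axes [-0.   -0.03  0.66] shift target-axes [-0.   -0.02  0.66]
```

apply_moves(
  series=[
    {"x": 0, "y": -0.02, "z": 0.25, "rx": 0, "ry": 0, "rz": 0, "hand": 0},
    {"x": 0, "y": 0, "z": 0.2, "rx": 0, "ry": 0, "rz": 0, "hand": 0},
    {"x": 0, "y": 0, "z": 0.12, "rx": 0, "ry": 0, "rz": 0, "hand": 0},
    {"x": 0, "y": 0, "z": 0.08, "rx": 0, "ry": 0, "rz": 0, "hand": 0},
    {"x": 0, "y": 0, "z": 0, "rx": 0, "ry": 0, "rz": 0, "hand": 0},
    {"x": 0, "y": 0, "z": 0, "rx": 0, "ry": 0, "rz": 0, "hand": 0.58},
    {"x": 0, "y": 0, "z": 0, "rx": 0, "ry": 0, "rz": 0, "hand": 0.58},
    {"x": 0, "y": 0, "z": 0, "rx": 0, "ry": 0, "rz": 0, "hand": 0.58},
    {"x": 0, "y": 0, "z": -0.2, "rx": 0, "ry": 0, "rz": 0, "hand": 0.58},
    {"x": 0, "y": 0, "z": -0.5, "rx": 0, "ry": 0, "rz": 0, "hand": 0.58},
    {"x": 0, "y": 0, "z": -0.6, "rx": 0, "ry": 0, "rz": 0, "hand": 0.6},
    {"x": 0, "y": 0, "z": -0.5, "rx": 0, "ry": 0, "rz": 0, "hand": 0.7},
    {"x": 0, "y": 0, "z": 0, "rx": 0, "ry": 0, "rz": 0.7, "hand": 0.7},
    {"x": 0, "y": 0, "z": 0, "rx": 0, "ry": 0, "rz": 0.66, "hand": 0.7},
    {"x": 0, "y": 0, "z": 0, "rx": 0, "ry": 0, "rz": 0, "hand": 0.7},
  ],
)

```text
t: 29.9
position: [0.5803, 0.2576, 0.1255]
tool_rot: [2.22, 2.222, 0.002]
ft_force: [0.7, -0.5, 0.1]
width: 0.699
finger_force: 0.0
```

```bash
python3 go.py .4215 -.144 .12 0
```

```text
t 29.9 pos [0.5803 0.2576 0.1255] w 0.699 ff 0.0 F [ 0.7 -0.5  0.1] q6 0.31
turn shares [ 0.01 -0.    0.01] shift now-axes [-6.69 -2.65  0.09] shift target-axes [-6.69 -2.65  0.09]
```

apply_moves(
  series=[
    {"x": -0.4, "y": -0.15, "z": 0, "rx": 0, "ry": 0, "rz": 0, "hand": 0.8},
    {"x": -0.7, "y": -0.3, "z": 0, "rx": 0, "ry": 0, "rz": 0, "hand": 0.8},
    {"x": -0.8, "y": -0.3, "z": 0, "rx": 0, "ry": 0, "rz": 0, "hand": 0.8},
    {"x": -0.8, "y": -0.3, "z": 0, "rx": 0, "ry": 0, "rz": 0, "hand": 0.8},
    {"x": -0.8, "y": -0.3, "z": 0, "rx": 0, "ry": 0, "rz": 0, "hand": 0.8},
    {"x": -0.8, "y": -0.3, "z": 0, "rx": 0, "ry": 0, "rz": 0, "hand": 0.8},
    {"x": -0.8, "y": -0.3, "z": 0, "rx": 0, "ry": 0, "rz": 0, "hand": 0.8},
    {"x": -0.8, "y": -0.3, "z": 0, "rx": 0, "ry": 0, "rz": 0, "hand": 0.8},
    {"x": -0.5, "y": -0.3, "z": 0, "rx": 0, "ry": 0, "rz": 0, "hand": 0.8},
    {"x": -0.29, "y": -0.1, "z": 0.1, "rx": 0, "ry": 0, "rz": 0, "hand": 0.8},
    {"x": 0, "y": 0, "z": 0.4, "rx": 0, "ry": 0, "rz": 0, "hand": 0.8},
    {"x": 0, "y": 0, "z": 0.4, "rx": 0, "ry": 0, "rz": 0, "hand": 0.8},
    {"x": 0, "y": 0, "z": 0.2, "rx": 0, "ry": 0, "rz": 0, "hand": 0.8},
    {"x": 0, "y": 0, "z": 0, "rx": 0, "ry": 0, "rz": 0, "hand": 0.8},
  ],
)

```text
t: 31.65
position: [0.4207, -0.1436, 0.0581]
tool_rot: [-2.22, -2.221, 0.0]
ft_force: [-0.1, -0.7, 0.2]
width: 0.797
finger_force: 0.0
```

```bash
python3 go.py .4215 -.144 .010 0
```

```text
t 31.65 pos [ 0.4207 -0.1436  0.0581] w 0.797 ff 0.0 F [-0.1 -0.7  0.2] q6 -0.49
turn shares [-0.01 -0.01  0.  ] shift now-axes [-0.01  0.01  0.8 ] shift target-axes [-0.01  0.01  0.8 ]
```

apply_moves(
  series=[
    {"x": 0, "y": 0, "z": 0.3, "rx": 0, "ry": 0, "rz": 0, "hand": 0.8},
    {"x": 0, "y": 0, "z": 0.25, "rx": 0, "ry": 0, "rz": 0, "hand": 0.8},
    {"x": 0, "y": 0, "z": 0.15, "rx": 0, "ry": 0, "rz": 0, "hand": 0.8},
    {"x": 0, "y": 0, "z": 0.1, "rx": 0, "ry": 0, "rz": 0, "hand": 0.7},
    {"x": 0, "y": 0, "z": 0, "rx": 0, "ry": 0, "rz": 0, "hand": 0.4},
    {"x": 0, "y": 0, "z": 0, "rx": 0, "ry": 0, "rz": 0, "hand": 0},
    {"x": 0, "y": 0, "z": 0, "rx": 0, "ry": 0, "rz": 0, "hand": 0},
    {"x": 0, "y": 0, "z": 0, "rx": 0, "ry": 0, "rz": 0, "hand": 0},
    {"x": 0, "y": 0, "z": 0, "rx": 0, "ry": 0, "rz": 0, "hand": 0},
    {"x": 0, "y": 0, "z": 0, "rx": 0, "ry": 0, "rz": 0, "hand": 0},
    {"x": 0, "y": 0, "z": -0.3, "rx": 0, "ry": 0, "rz": 0, "hand": 0},
    {"x": 0, "y": 0, "z": -0.5, "rx": 0, "ry": 0, "rz": 0, "hand": 0},
    {"x": 0, "y": 0, "z": -0.5, "rx": 0, "ry": 0, "rz": 0, "hand": 0},
    {"x": 0, "y": 0, "z": -0.5, "rx": 0, "ry": 0, "rz": 0, "hand": 0},
    {"x": 0, "y": 0, "z": -0.2, "rx": 0, "ry": 0, "rz": 0, "hand": 0},
    {"x": 0, "y": 0, "z": 0, "rx": 0, "ry": 0, "rz": 0, "hand": 0},
  ],
)

```text
t: 33.65
position: [0.4212, -0.1439, 0.1307]
tool_rot: [2.221, 2.22, 0.001]
ft_force: [-0.0, -0.3, -1.1]
width: 0.435
finger_force: 70.3
```

```bash
python3 go.py .657 .034 .13 0
```

```text
t 33.65 pos [ 0.4212 -0.1439  0.1307] w 0.435 ff 70.3 F [-0.  -0.3 -1.1] q6 -0.49
turn shares [ 0.01  0.   -0.  ] shift now-axes [2.97 3.93 0.01] shift target-axes [2.97 3.93 0.01]
```

apply_moves(
  series=[
    {"x": 0.2, "y": 0.3, "z": 0, "rx": 0, "ry": 0, "rz": 0, "hand": 0},
    {"x": 0.4, "y": 0.5, "z": 0, "rx": 0, "ry": 0, "rz": 0, "hand": 0},
    {"x": 0.4, "y": 0.5, "z": 0, "rx": 0, "ry": 0, "rz": 0, "hand": 0},
    {"x": 0.4, "y": 0.6, "z": 0, "rx": 0, "ry": 0, "rz": 0, "hand": 0},
    {"x": 0.4, "y": 0.6, "z": 0, "rx": 0, "ry": 0, "rz": 0, "hand": 0},
    {"x": 0.4, "y": 0.5, "z": 0, "rx": 0, "ry": 0, "rz": 0, "hand": 0},
    {"x": 0.4, "y": 0.5, "z": 0, "rx": 0, "ry": 0, "rz": 0, "hand": 0},
    {"x": 0.3, "y": 0.3, "z": 0, "rx": 0, "ry": 0, "rz": 0, "hand": 0},
    {"x": 0.07, "y": 0.13, "z": 0.2, "rx": 0, "ry": 0, "rz": 0, "hand": 0},
    {"x": 0, "y": 0, "z": 0.4, "rx": 0, "ry": 0, "rz": 0, "hand": 0},
    {"x": 0, "y": 0, "z": 0.4, "rx": 0, "ry": 0, "rz": 0, "hand": 0},
    {"x": 0, "y": 0, "z": 0.3, "rx": 0, "ry": 0, "rz": 0, "hand": 0},
    {"x": 0, "y": 0, "z": 0, "rx": 0, "ry": 0, "rz": 0, "hand": 0},
    {"x": 0, "y": 0, "z": 0, "rx": 0, "ry": 0, "rz": 0, "hand": 0},
  ],
)

```text
t: 35.4
position: [0.6573, 0.034, 0.0529]
tool_rot: [2.222, 2.22, 0.001]
ft_force: [0.1, 0.3, -0.8]
width: 0.433
finger_force: 70.5
```

```bash
python3 go.py .657 .034 .015 0
```

```text
t 35.4 pos [0.6573 0.034  0.0529] w 0.433 ff 70.5 F [ 0.1  0.3 -0.8] q6 -0.05
turn shares [ 0.01  0.   -0.01] shift now-axes [-0.   -0.01  0.63] shift target-axes [-0.   -0.    0.63]
```

apply_moves(
  series=[
    {"x": 0, "y": 0, "z": 0.25, "rx": 0, "ry": 0, "rz": 0, "hand": 0},
    {"x": 0, "y": 0, "z": 0.2, "rx": 0, "ry": 0, "rz": 0, "hand": 0},
    {"x": 0, "y": 0, "z": 0.12, "rx": 0, "ry": 0, "rz": 0, "hand": 0},
    {"x": 0, "y": 0, "z": 0.06, "rx": 0, "ry": 0, "rz": 0, "hand": 0},
    {"x": 0, "y": 0, "z": 0, "rx": 0, "ry": 0, "rz": 0, "hand": 0},
    {"x": 0, "y": 0, "z": 0, "rx": 0, "ry": 0, "rz": 0, "hand": 0.52},
    {"x": 0, "y": 0, "z": 0, "rx": 0, "ry": 0, "rz": 0, "hand": 0.52},
    {"x": 0, "y": 0, "z": 0, "rx": 0, "ry": 0, "rz": 0, "hand": 0.52},
    {"x": 0, "y": 0, "z": -0.2, "rx": 0, "ry": 0, "rz": 0, "hand": 0.52},
    {"x": 0, "y": 0, "z": -0.5, "rx": 0, "ry": 0, "rz": 0, "hand": 0.52},
    {"x": 0, "y": 0, "z": -0.6, "rx": 0, "ry": 0, "rz": 0, "hand": 0.6},
    {"x": 0, "y": 0, "z": -0.7, "rx": 0, "ry": 0, "rz": 0, "hand": 0.6},
    {"x": 0, "y": 0, "z": 0, "rx": 0, "ry": 0, "rz": 0, "hand": 0.6},
  ],
)

```text
t: 37.02
position: [0.6599, 0.0342, 0.14]
tool_rot: [2.217, 2.216, 0.011]
ft_force: [0.2, -0.8, -0.2]
width: 0.6
finger_force: 0.0
```

```bash
python3 go.py .3843 -.305 .13 0
```

```text
t 37.02 pos [0.6599 0.0342 0.14  ] w 0.6 ff 0.0 F [ 0.2 -0.8 -0.2] q6 -0.05
turn shares [ 0.08  0.   -0.  ] shift now-axes [-5.65 -4.59  0.12] shift target-axes [-5.65 -4.59  0.17]
```

apply_moves(
  series=[
    {"x": -0.3, "y": -0.25, "z": 0, "rx": 0, "ry": 0, "rz": 0, "hand": 0.6},
    {"x": -0.6, "y": -0.5, "z": 0, "rx": 0, "ry": 0, "rz": 0, "hand": 0.6},
    {"x": -0.6, "y": -0.5, "z": 0, "rx": 0, "ry": 0, "rz": 0, "hand": 0.6},
    {"x": -0.6, "y": -0.5, "z": 0, "rx": 0, "ry": 0, "rz": 0, "hand": 0.6},
    {"x": -0.6, "y": -0.5, "z": 0, "rx": 0, "ry": 0, "rz": 0, "hand": 0.6},
    {"x": -0.6, "y": -0.5, "z": 0, "rx": 0, "ry": 0, "rz": 0, "hand": 0.6},
    {"x": -0.6, "y": -0.5, "z": 0, "rx": 0, "ry": 0, "rz": 0, "hand": 0.6},
    {"x": -0.6, "y": -0.5, "z": 0, "rx": 0, "ry": 0, "rz": 0, "hand": 0.6},
    {"x": -0.6, "y": -0.4, "z": 0, "rx": 0, "ry": 0, "rz": 0, "hand": 0.6},
    {"x": -0.4, "y": -0.3, "z": 0, "rx": 0, "ry": 0, "rz": 0, "hand": 0.6},
    {"x": -0.15, "y": -0.1, "z": 0.2, "rx": 0, "ry": 0, "rz": 0, "hand": 0.6},
    {"x": 0, "y": 0, "z": 0.4, "rx": 0, "ry": 0, "rz": 0, "hand": 0.6},
    {"x": 0, "y": 0, "z": 0.2, "rx": 0, "ry": 0, "rz": 0, "hand": 0.6},
    {"x": 0, "y": 0, "z": 0, "rx": 0, "ry": 0, "rz": 0, "hand": 0.6},
    {"x": 0, "y": 0, "z": 0, "rx": 0, "ry": 0, "rz": 0, "hand": 0.6},
  ],
)

```text
t: 38.9
position: [0.3843, -0.3045, 0.087]
tool_rot: [2.221, 2.221, 0.0]
ft_force: [0.1, 1.1, 0.2]
width: 0.601
finger_force: 0.0
```

```bash
python3 go.py .3843 -.305 .042 0; python3 - <<'E'
from h import *
f=snap("top","t2");g=snap("side","s2")
cv2.imwrite("pics/c2.png",np.hstack([cv2.resize(f[130:370,150:510],(600,400)),cv2.resize(g[300:460,180:260],(200,400))]))
E
```

```text
t 38.9 pos [ 0.3843 -0.3045  0.087 ] w 0.601 ff 0.0 F [0.1 1.1 0.2] q6 -0.81
turn shares [0. 0. 0.] shift now-axes [-0.01 -0.    0.75] shift target-axes [-0.01 -0.    0.75]
```

View pics/c2.png

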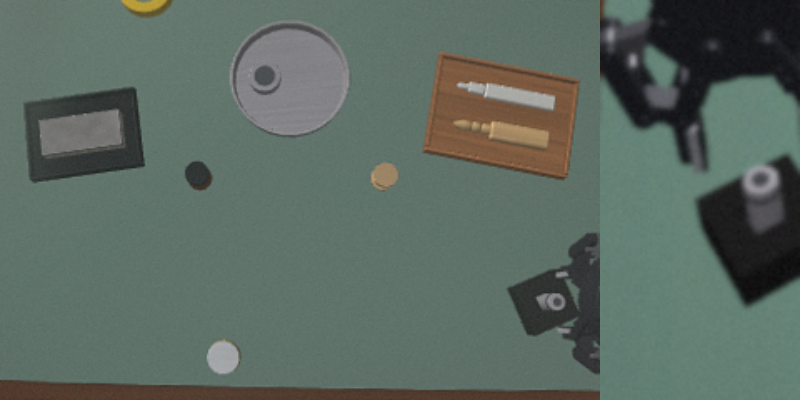

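The stone lies in the black tray (82,132 in the crop), the anvil stands in the dish (264,77), and the die sits between the fingers. Next, I grip it and pull straight up.

apply_moves(
  series=[
    {"x": 0, "y": 0, "z": 0.3, "rx": 0, "ry": 0, "rz": 0, "hand": 0.6},
    {"x": 0, "y": 0, "z": 0.25, "rx": 0, "ry": 0, "rz": 0, "hand": 0.6},
    {"x": 0, "y": 0, "z": 0.15, "rx": 0, "ry": 0, "rz": 0, "hand": 0.5},
    {"x": 0, "y": 0, "z": 0.03, "rx": 0, "ry": 0, "rz": 0, "hand": 0.3},
    {"x": 0, "y": 0, "z": 0, "rx": 0, "ry": 0, "rz": 0, "hand": 0},
    {"x": 0, "y": 0, "z": 0, "rx": 0, "ry": 0, "rz": 0, "hand": 0},
    {"x": 0, "y": 0, "z": 0, "rx": 0, "ry": 0, "rz": 0, "hand": 0},
    {"x": 0, "y": 0, "z": 0, "rx": 0, "ry": 0, "rz": 0, "hand": 0},
    {"x": 0, "y": 0, "z": 0, "rx": 0, "ry": 0, "rz": 0, "hand": 0},
    {"x": 0, "y": 0, "z": 0, "rx": 0, "ry": 0, "rz": 0, "hand": 0},
  ],
  force=60,
)

```text
t: 40.25
position: [0.3841, -0.3048, 0.0431]
tool_rot: [2.221, 2.22, 0.0]
ft_force: [2.1, 1.9, 0.4]
width: 0.209
finger_force: 59.0
```

```bash
python3 go.py .3843 -.305 .13 0
```

```text
t 40.25 pos [ 0.3841 -0.3048  0.0431] w 0.209 ff 59.0 F [2.1 1.9 0.4] q6 -0.81
turn shares [ 0.01  0.   -0.  ] shift now-axes [-0.    0.   -1.45] shift target-axes [-0.    0.   -1.45]
```

apply_moves(
  series=[
    {"x": 0, "y": 0, "z": -0.1, "rx": 0, "ry": 0, "rz": 0, "hand": 0},
    {"x": 0, "y": 0, "z": -0.1, "rx": 0, "ry": 0, "rz": 0, "hand": 0},
    {"x": 0, "y": 0, "z": -0.1, "rx": 0, "ry": 0, "rz": 0, "hand": 0},
    {"x": 0, "y": 0, "z": -0.1, "rx": 0, "ry": 0, "rz": 0, "hand": 0},
    {"x": 0, "y": 0, "z": -0.1, "rx": 0, "ry": 0, "rz": 0, "hand": 0},
    {"x": 0, "y": 0, "z": -0.1, "rx": 0, "ry": 0, "rz": 0, "hand": 0},
    {"x": 0, "y": 0, "z": -0.3, "rx": 0, "ry": 0, "rz": 0, "hand": 0},
    {"x": 0, "y": 0, "z": -0.4, "rx": 0, "ry": 0, "rz": 0, "hand": 0},
    {"x": 0, "y": 0, "z": -0.4, "rx": 0, "ry": 0, "rz": 0, "hand": 0},
    {"x": 0, "y": 0, "z": -0.1, "rx": 0, "ry": 0, "rz": 0, "hand": 0},
    {"x": 0, "y": 0, "z": 0, "rx": 0, "ry": 0, "rz": 0, "hand": 0},
  ],
)

```text
t: 41.62
position: [0.3835, -0.3045, 0.1509]
tool_rot: [2.222, 2.221, -0.0]
ft_force: [0.1, -0.2, -2.1]
width: 0.207
finger_force: 59.2
```

```bash
python3 go.py .657 -.026 .15 0; python3 - <<'E'
from h import *
g=snap("side","s3");cv2.imwrite("pics/c3.png",cv2.resize(g[240:460,160:340],(540,600),interpolation=cv2.INTER_CUBIC))
E
```

```text
t 41.62 pos [ 0.3835 -0.3045  0.1509] w 0.207 ff 59.2 F [ 0.1 -0.2 -2.1] q6 -0.81
turn shares [ 0.  0. -0.] shift now-axes [4.64 4.56 0.01] shift target-axes [4.64 4.56 0.02]
```

View pics/c3.png

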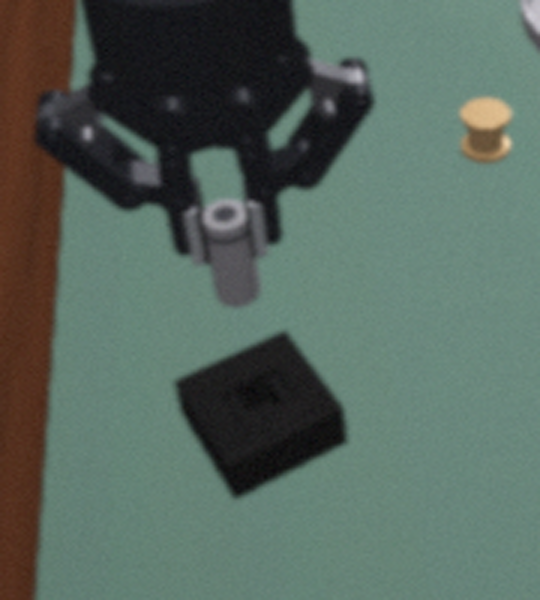

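The die is out of the block and hangs upright between the pads, at (233,255) in the crop. I carry it to the dish.

apply_moves(
  series=[
    {"x": 0.2, "y": 0.2, "z": 0, "rx": 0, "ry": 0, "rz": 0, "hand": 0},
    {"x": 0.4, "y": 0.4, "z": 0, "rx": 0, "ry": 0, "rz": 0, "hand": 0},
    {"x": 0.5, "y": 0.5, "z": 0, "rx": 0, "ry": 0, "rz": 0, "hand": 0},
    {"x": 0.5, "y": 0.5, "z": 0, "rx": 0, "ry": 0, "rz": 0, "hand": 0},
    {"x": 0.5, "y": 0.5, "z": 0, "rx": 0, "ry": 0, "rz": 0, "hand": 0},
    {"x": 0.5, "y": 0.5, "z": 0, "rx": 0, "ry": 0, "rz": 0, "hand": 0},
    {"x": 0.5, "y": 0.5, "z": 0, "rx": 0, "ry": 0, "rz": 0, "hand": 0},
    {"x": 0.5, "y": 0.5, "z": 0, "rx": 0, "ry": 0, "rz": 0, "hand": 0},
    {"x": 0.5, "y": 0.5, "z": 0, "rx": 0, "ry": 0, "rz": 0, "hand": 0},
    {"x": 0.4, "y": 0.36, "z": 0, "rx": 0, "ry": 0, "rz": 0, "hand": 0},
    {"x": 0.14, "y": 0.1, "z": 0.1, "rx": 0, "ry": 0, "rz": 0, "hand": 0},
    {"x": 0, "y": 0, "z": 0.4, "rx": 0, "ry": 0, "rz": 0, "hand": 0},
    {"x": 0, "y": 0, "z": 0.4, "rx": 0, "ry": 0, "rz": 0, "hand": 0},
    {"x": 0, "y": 0, "z": 0.3, "rx": 0, "ry": 0, "rz": 0, "hand": 0},
    {"x": 0, "y": 0, "z": 0, "rx": 0, "ry": 0, "rz": 0, "hand": 0},
    {"x": 0, "y": 0, "z": 0, "rx": 0, "ry": 0, "rz": 0, "hand": 0},
  ],
)

```text
t: 43.68
position: [0.6579, -0.0265, 0.0795]
tool_rot: [2.222, 2.22, 0.001]
ft_force: [0.2, -0.6, -0.3]
width: 0.211
finger_force: 59.3
```

```bash
python3 go.py .657 -.026 .0425 0
```

```text
t 43.67 pos [ 0.6579 -0.0265  0.0795] w 0.211 ff 59.3 F [ 0.2 -0.6 -0.3] q6 -0.15
turn shares [ 0.01  0.   -0.01] shift now-axes [ 0.01 -0.02  0.62] shift target-axes [ 0.01 -0.02  0.62]
```

apply_moves(
  series=[
    {"x": 0, "y": 0, "z": 0.25, "rx": 0, "ry": 0, "rz": 0, "hand": 0},
    {"x": 0, "y": 0, "z": 0.2, "rx": 0, "ry": 0, "rz": 0, "hand": 0},
    {"x": 0, "y": 0, "z": 0.12, "rx": 0, "ry": 0, "rz": 0, "hand": 0},
    {"x": 0, "y": 0, "z": 0.05, "rx": 0, "ry": 0, "rz": 0, "hand": 0},
    {"x": 0, "y": 0, "z": 0, "rx": 0, "ry": 0, "rz": 0, "hand": 0},
    {"x": 0, "y": 0, "z": 0, "rx": 0, "ry": 0, "rz": 0, "hand": 0},
  ],
)

```text
t: 44.42
position: [0.6569, -0.0262, 0.0421]
tool_rot: [-2.221, -2.221, 0.001]
ft_force: [-3.1, 0.1, 4.4]
width: 0.212
finger_force: 59.6
```

The force has turned upward, so the die is on the dish floor. I release and lift away.

apply_moves(
  series=[
    {"x": 0, "y": 0, "z": 0, "rx": 0, "ry": 0, "rz": 0, "hand": 0.26},
    {"x": 0, "y": 0, "z": 0, "rx": 0, "ry": 0, "rz": 0, "hand": 0.32},
    {"x": 0, "y": 0, "z": 0, "rx": 0, "ry": 0, "rz": 0, "hand": 0.42},
    {"x": 0, "y": 0, "z": 0, "rx": 0, "ry": 0, "rz": 0, "hand": 0.42},
    {"x": 0, "y": 0, "z": -0.1, "rx": 0, "ry": 0, "rz": 0, "hand": 0.42},
    {"x": 0, "y": 0, "z": -0.3, "rx": 0, "ry": 0, "rz": 0, "hand": 0.42},
    {"x": 0, "y": 0, "z": -0.5, "rx": 0, "ry": 0, "rz": 0, "hand": 0.42},
    {"x": 0, "y": 0, "z": -0.6, "rx": 0, "ry": 0, "rz": 0, "hand": 0.42},
    {"x": 0, "y": 0, "z": -0.6, "rx": 0, "ry": 0, "rz": 0, "hand": 0.42},
    {"x": -0.5, "y": -0.5, "z": -0.5, "rx": 0, "ry": 0, "rz": 0, "hand": 0.42},
    {"x": -0.5, "y": -0.5, "z": 0, "rx": 0, "ry": 0, "rz": 0, "hand": 0.42},
    {"x": -0.5, "y": -0.5, "z": 0, "rx": 0, "ry": 0, "rz": 0, "hand": 0.42},
    {"x": -0.5, "y": -0.5, "z": 0, "rx": 0, "ry": 0, "rz": 0, "hand": 0.42},
    {"x": -0.5, "y": -0.5, "z": 0, "rx": 0, "ry": 0, "rz": 0, "hand": 0.42},
    {"x": 0, "y": 0, "z": 0, "rx": 0, "ry": 0, "rz": 0, "hand": 0.42},
    {"x": 0, "y": 0, "z": 0, "rx": 0, "ry": 0, "rz": 0, "hand": 0.42},
    {"x": 0, "y": 0, "z": 0, "rx": 0, "ry": 0, "rz": 0, "hand": 0.42},
  ],
)

```text
t: 46.55
position: [0.5083, -0.1756, 0.1982]
tool_rot: [2.22, 2.222, 0.001]
ft_force: [-0.8, 0.2, 0.3]
width: 0.42
finger_force: 0.0
```

```bash
python3 - <<'E'
from h import *
f=snap("top","t4");g=snap("side","s4")
cv2.imwrite("pics/c4.png",np.hstack([cv2.resize(f[130:310,150:510],(480,240)),cv2.resize(g[160:420,230:460],(320,360))[:240]]) if 0 else np.hstack([cv2.resize(f[130:340,150:510],(480,280)),cv2.resize(g[160:430,230:460],(320,376))[:280]]))
E
```

```text
(no output)
```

View pics/c4.png

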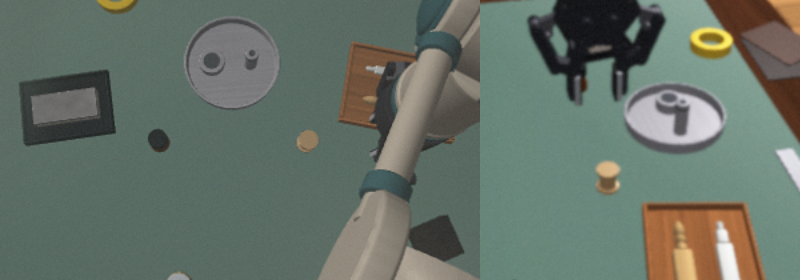

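The die (251,58) and anvil (211,61) both stand upright in the dish. The stone is flat in its tray, the slicker and folder are in theirs, and the bottle (158,139) has not moved. I hand the job in.

```bash
python3 -c "
from bench import ctrl
print(ctrl.job_done())"
```

```text
the job is handed in; nothing more can be done
None
```

The job is handed in (no verdict came back): the last pictures show die and anvil upright in the dish, slicker and folder side by side in the long tray, the whetstone flat in the short tray, and the dye bottle where it was.

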